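# Seat a sample plate in the corner pocket of a mounting fixture

## Task

Locate the copper sample plate in the mounting fixture without picking it up: with the fingertips only, push it flat against the long rail, then, keeping it against the rail, slide it along until it is fully home in the corner pocket. Then push the brass keeper arm round until it is fully shut behind the plate, let go of everything, and leave the things lying round the fixture where they are.

Things in the scene. Friction and masses are not known exactly. Their poses are not given: they have to be found in the camera images.
- fixture: Mounting fixture bolted to the table: dark base plate 240 (x) x 140 (y) x 10 mm, origin at the centre of its underside; its top (the deck) is 10 mm up, bare but for the parts listed here. Own +x runs along the rail to the pocket, away from the robot, turned up to 0.25 rad; +y to the left. Work from its left: a carton 250 mm high fills x 470 to 750, y -290 to -590 mm (base frame).
- rail_mid (a point): Middle of the guiding face of the aluminium rail, at deck level: x = 0, y = -50 mm in the fixture's frame. The rail is 16 mm high above the deck, 16 mm wide (to the right of this face), straight along the fixture's x over the fixture's whole length but 3 mm at each end. Axes as the fixture's.
- pocket_home (a point): Centre of the plate's underside when fully home (against rail and end stop): on the deck at fixture x = +72, y = -28 mm; axes as the fixture's. End stop face at fixture x = +100, 16 mm high.
- guide_mouth (a point): Near end of the face of the guide block that makes the pocket's left wall, at deck level: fixture x = +67, y = -3 mm. The block runs to x = +100, is 12 mm wide and 16 mm high; a bevelled lead-in before it (x = 57 to 70) leads away to y = +10. The pocket is 47 mm wide between rail and block; the plate enters it long side along the rail.
- sample_plate: Loose copper plate 56 (own x) x 44 (own y) x 12 mm high, about 0.25 kg, with a flat gilt disc and two screw holes on top; origin at the centre of its underside. It starts on the deck, at the robot's end of the fixture, off the rail and turned by up to 0.5 rad from the rail; either end may lead. A corner pressed straight on the rail can stick.
- keeper (a joint): Brass swing keeper, rad: 0 = fully shut (arm along fixture -y, behind the plate's tail with 1.5 mm play), opens to 2.6, starts at 1.9 to 2.5. At q the arm points along (-sin q, -cos q) in the fixture's frame; it closes anticlockwise seen from above, round the robot's side of the pivot. Arm 12 mm wide, ends 63 mm from the pivot, lies 2.5 to 13.5 mm above the deck.
- keeper_pivot (a point): Vertical pivot of the keeper, at deck level: fixture x = +36.5, y = +26 mm; round boss of 20 mm diameter, 18 mm high. The pivot is stiff: the arm stays where it is left and takes about 1 N at the knob to move.
- keeper_knob (a point): Centre of the black thumb knob (14 mm diameter, spans 17.5 to 33.5 mm above the deck) that stands on the keeper arm 52 mm from its pivot; this point is 25 mm above the deck.
- marker_pen: Felt marker lying on the table in front of the fixture, 128 mm long, 12 mm thick; leave alone.
- parts_box: Small parts box with a yellowish lid, 109 x 66 x 39 mm, on the table to the right front; leave alone.
- red_cap: Red screw cap, 36 mm diameter, 16 mm high, on the table to the right front; leave alone.
- loose_bolt: Steel hex bolt, 34 mm long, 10 mm thick, lying on the table in front of the fixture; leave alone.
Not all that is in view belongs to the job. Leave any red look-alike of the sample_plate alone.

How it is judged:
By the outcome, as a careful person would: the job done as asked, in the order asked, and still so for the second after the job is handed in, with the robot touching nothing.
It also fails if it takes over 67 s, if anything falls off the work surface, if the arm or the gripper's body presses on something with over 40 N, if the wrist force passes 120 N, or if a joint passes its speed limit or range.

## Robot

A 6-joint arm with a two-finger parallel gripper is mounted at the origin on a cart in front of the work surface, level with it; the furniture and walls round the work are solid. World frame = base frame: x ahead of the robot, y to its left, z up, the work surface at z = 0. Lengths are in m, angles in degrees, forces in N, time in s.
With the tool pointing down it reaches from about 0.375 to 0.9 m from the base axis. Payload 3.1 kg.
Tool frame: the origin (TCP) lies midway between the tips of the shut fingers; the grasp point (between the pads) lies 19 mm behind it; z points along the fingers, y is the line along which they close (so a half turn about z gives the same grasp; the last joint's range is limited). The gripper opens to 87 mm and grips with 3 to 60 N. Pads are 19 mm wide; open, the fingers measure 117 mm over their backs; the gripper's body (75 mm by 190 mm) begins 51 mm behind the grasp point.
Start: joints at [-78.982, 30.224, 82.088, -0, 67.689, -10.227], TCP at [0.226, -0.582, 0.223] pointing down, gripper open.
Joint ranges: [-176.69, 176.69], [-43.24, 126.21], [12.49, 139.97], [-82, 262], [0, 151.66], [-163.58, 163.58]. Speed limits (degrees/s): [159.86, 159.86, 180, 180, 180, 180].

## Interface

Orientations are given as [roll, pitch, yaw] about the fixed x, y, z axes, in that order (R = Rz(yaw) Ry(pitch) Rx(roll)).
In Python, from workcell import robot, imaging, hand_in gives the robot as it stands.
- The arm moves only by the shell command python3 -m pendant 'ROWS' [OPENING] [FORCE]. ROWS is JSON, one flat list of numbers, 4 for each row, row after row: the shift along the world's x, y, z in m, then the turn about the world's z in degrees. A call has 1 to 10 rows; each row is the pose to reach, as a shift and turn from the pose commanded when the call began; what a row does not reach only later rows make up. A row lasts 1/8 s, in which the tool goes at most 62.5 mm and 10.7 degrees, less where a joint would pass 70% of its speed; a pose out of reach is approached as far as the arm can. A call with a gripper value outside its range is refused whole. OPENING is the opening, from 0 (shut) to 1 (fully open), set as the call begins (- or left out, the last holds). The fingers move at their own pace and stop on an object; FORCE is the grip in N (left out, the last holds). Time passes only in rows, so rows that repeat a pose let the fingers close. It gives the time, the measured TCP pose, the force, the opening and the grip force at its end, in the units of the state.
- robot.observe(): the state, without advancing time (a new reading comes with each control period).
- imaging.read_camera(name): name is "side" or "top"; returns a dict with "frame" (420x560x3 uint8, red, green, blue), "z_map" (420x560 float32, m along the optical axis (not along the pixel's ray), 0 where there is no reading), "camera_matrix" (3x3 intrinsics, pixels), "distortion" ([k1, k2, p1, p2, k3] as OpenCV has them; the pictures are not rectified), "world_to_cam" (4x4, takes a point from world to camera coordinates). Camera axes: x right, y down, z forward; pixel columns grow to the right and rows downward; lengths in m; the calibration is good to about 2 mm. A picture is of the moment at which its call begins.
- hand_in(): hands the job in; it is judged then, once.
The state is a dict: "time_s": time; "joint_positions": joint angles; "dq": joint speeds; "joint_efforts": joint torques, N m; "ee_pos": TCP position; "tool_rot": TCP orientation; "contact_force": force on the tool from outside, world axes, zero at the start; "torque": the same for the moment, N m; "width": finger opening in m; "finger_force": force on a finger pad.
Only numpy, scipy, OpenCV 4.12 (cv2) and the standard library are available. Lean on these libraries where they do the work, as an engineer would, in place of code of your own. Each camera call takes 0.05 s, during which the arm holds its last target. There are 200 camera calls.

## Working session

There is one attempt and no reset: what is moved stays moved. The work goes in short steps, Python scripts to look and compute and a shell command to move; the robot and the scene stay as the last step left them, time stands still between calls to the robot, and variables do not carry over. Pictures are saved under pics/ and viewed, at most 12 in all, crops included, and the job is handed in when it is done.

```bash
ls; mkdir -p pics
cat > h.py <<'E'
import numpy as np, cv2
from workcell import robot, imaging
def cam(n):
    c=imaging.read_camera(n); c['K']=np.array(c['camera_matrix'],float); c['D']=np.array(c['distortion'],float); c['T']=np.array(c['world_to_cam'],float); return c
def ray(c,uv,z):
    p=cv2.undistortPoints(np.array(uv,float).reshape(-1,1,2),c['K'],c['D']).reshape(-1,2)
    d=np.c_[p,np.ones(len(p))]@c['T'][:3,:3]; o=-c['T'][:3,:3].T@c['T'][:3,3]
    return o+d*((z-o[2])/d[:,2])[:,None]
def proj(c,P):
    return cv2.projectPoints(np.array(P,float).reshape(-1,1,3),cv2.Rodrigues(c['T'][:3,:3])[0],c['T'][:3,3],c['K'],c['D'])[0].reshape(-1,2)
def save(n,im): cv2.imwrite('pics/'+n,im[:,:,::-1])
E
python3 - <<'E'
from h import *
a=cam('top');b=cam('side')
for n,c in(('top',a),('side',b)):
    save(n+'0.png',c['frame']); print(n,-c['T'][:3,:3].T@c['T'][:3,3],c['K'][0,0])
print(robot.observe())
E
```

```text
pics
top [ 0.40149845 -0.09608933  1.47892584] 519.9756013230314
side [0.21720856 0.84649529 0.53772084] 439.7537093430459
{'time_s': 0.1, 'joint_positions': array([-7.89823918e+01,  3.02767357e+01,  8.21495752e+01,  2.21634929e-04,
        6.76907753e+01, -1.02277880e+01]), 'dq': array([-0.02595168, -0.11189996, -0.15934091, -0.0481301 , -0.04564373,
        0.01399441]), 'joint_efforts': array([ 1.75202069e-05, -4.40985346e+01, -1.77150714e+01,  6.35750033e-02,
        5.34232333e-02, -5.05066657e-05]), 'ee_pos': array([ 0.22636963, -0.58184196,  0.22163336]), 'tool_rot': array([-1.79884811e+02, -2.09916622e-02,  2.12452907e+01]), 'contact_force': array([-0.35283461, -0.5594309 , -0.92609997]), 'torque': array([0.01543838, 0.00528591, 0.0044987 ]), 'finger_force': 0.0, 'width': 0.08707205136841752}
```

View pics/top0.png

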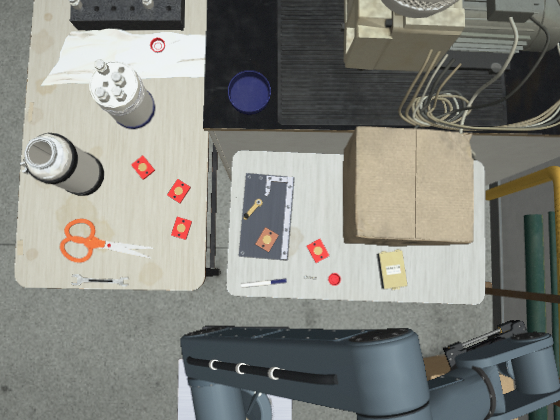

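View pics/side0.png

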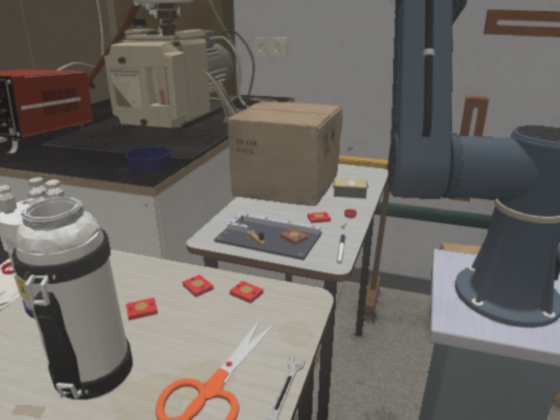

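The top view shows the fixture at about (268,217) with its rail on the right (x≈293). The copper plate on its deck is at (267,239), and the keeper knob is near (247,214). The red look-alikes are at (317,250), (143,167), (178,190) and (181,228). Only the plate at (267,239) is copper-coloured and on the deck, so that is the one; I'll confirm it in a crop.

```bash
cat > m.py <<'E'
from h import *
def box(c,m,z):
    cs=max(cv2.findContours(m.astype(np.uint8),cv2.RETR_EXTERNAL,cv2.CHAIN_APPROX_NONE)[0],key=cv2.contourArea)
    P=ray(c,cs.reshape(-1,2),z)[:,:2]
    (x,y),(w,h),a=cv2.minAreaRect((P*1000).astype(np.float32)); return x,y,w,h,a,cv2.contourArea(cs)
def plate(c,z=.022):
    f=c['frame'].astype(int);r,g,b=f[...,0],f[...,1],f[...,2]
    m=(r>110)&(r-b>35)&(r-g>30)&(g>55)
    w=np.zeros(m.shape,bool);w[165:262,238:300]=1
    return m&w
E
python3 - <<'E'
from m import *
c=cam('top');f=c['frame']
hsv=cv2.cvtColor(f,cv2.COLOR_RGB2HSV)
m=(hsv[...,2]<120)&(hsv[...,1]<110); w=np.zeros(m.shape,bool);w[160:268,230:305]=1
m=cv2.morphologyEx((m&w).astype(np.uint8),cv2.MORPH_CLOSE,np.ones((5,5)))
print('base',box(c,m,.01))
print('plate',box(c,plate(c),.022))
print(f[239,260:276].tolist(),f[250,317].tolist())
o=cv2.resize(f[160:270,235:335],None,fx=5.4,fy=5.4,interpolation=cv2.INTER_CUBIC); save('crop1.png',o)
E
```

```text
base (550.1236572265625, -82.2753677368164, 134.68460083007812, 236.35113525390625, 85.93274688720703, 3085.5)
plate (483.2549133300781, -85.44808959960938, 44.273563385009766, 55.831947326660156, 59.869667053222656, 286.0)
[[199, 138, 110], [198, 138, 110], [207, 157, 119], [221, 197, 136], [221, 198, 136], [222, 197, 136], [221, 197, 136], [222, 198, 137], [222, 197, 136], [223, 199, 137], [220, 191, 134], [208, 161, 120], [201, 140, 112], [200, 139, 111], [199, 138, 109], [178, 127, 103]] [223, 200, 138]
```

View pics/crop1.png

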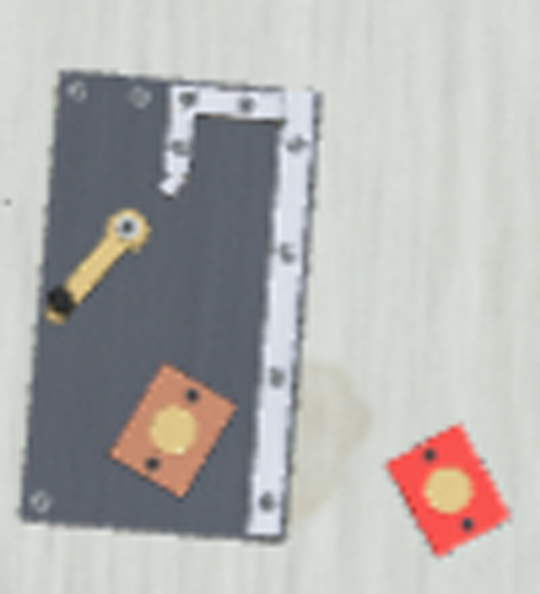

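The crop confirms it: copper plate centre at crop (173,430), turned clockwise, and a red look-alike at (447,490) off the fixture. The keeper pivot is at (127,227) and its knob at (62,300), so q ≈ 2.4. Next I'll refine the fixture pose from the rail and end stop while moving in.

```bash
cat >> m.py <<'E'
def fx(P,F):
    a=np.radians(F[2]); d=np.asarray(P)[...,:2]*1000-F[:2]; return d@np.array([[np.cos(a),-np.sin(a)],[np.sin(a),np.cos(a)]])
def world(p,F):
    a=np.radians(F[2]); return (np.asarray(p)@np.array([[np.cos(a),np.sin(a)],[-np.sin(a),np.cos(a)]])+F[:2])/1000
E
python3 - <<'E'
from m import *
c=cam('top');f=c['frame'].astype(int)
# rail guiding edge: dark->bright crossings along rows, subpixel
g=f.mean(2); L=[];R=[]
for v in range(190,252):
    row=g[v]; u0=270
    for u in range(276,302):
        if row[u]<150<=row[u+1]: L.append((u+(150-row[u])/(row[u+1]-row[u]),v)); break
P=ray(c,L,.026)[:,:2]; 
k=np.polyfit(P[:,0],P[:,1],1)
for _ in range(3):
    r=P[:,1]-np.polyval(k,P[:,0]); ok=abs(r)<.002; k=np.polyfit(P[ok,0],P[ok,1],1)
yaw=np.degrees(np.arctan(k[0])); print('yaw',yaw,ok.sum(),len(P),'railface y at x=.55',np.polyval(k,.55))
# end stop face: along columns in pocket
E_=[]
for u in range(274,284):
    for v in range(200,172,-1):
        if g[v,u]<150<=g[v-1,u]: E_.append((u,v-(150-g[v,u])/(g[v-1,u]-g[v,u]))); break
Q=ray(c,E_,.026)[:,:2]
F=np.array([550,-82,yaw])
print('stop fx',fx(Q,F).round(1).tolist()); print('rail fy',np.median(fx(P[ok],F)[:,1]))
# dark base near edge/left edge from mask
hsv=cv2.cvtColor(c['frame'],cv2.COLOR_RGB2HSV)
f8=c['frame']; kn=(g<45); w=np.zeros(kn.shape,bool); w[205:225,240:255]=1
print('knob',fx(ray(c,np.argwhere(kn&w)[:,::-1].mean(0),.0435),F))
b=box(c,plate(c),.022); print('plate fx',fx(np.array(b[:2])/1000,F),b)
E
```

```text
yaw -4.077666604395027 62 62 railface y at x=.55 -0.1334160370231968
stop fx [[100.3, -15.5], [100.6, -18.4], [100.8, -21.2], [100.3, -24.1], [99.4, -27.0], [99.4, -29.8], [99.7, -32.6], [99.7, -35.5], [99.6, -38.3], [100.0, -41.1]]
rail fy -51.21854967267186
knob [[-7.44701157 55.66813616]]
plate fx [-66.33093759  -8.18551371] (483.2549133300781, -85.44808959960938, 44.273563385009766, 55.831947326660156, 59.869667053222656, 286.0)
```

```bash
python3 -m pendant '[0.025,0.06,0,8, 0.05,0.12,0,16, 0.075,0.18,0,24, 0.1,0.24,0,32, 0.12,0.3,0,40, 0.14,0.36,0,48, 0.16,0.42,0,56, 0.19,0.48,0,62, 0.23,0.53,0,64.5, 0.264,0.562,0,64.5]' 0.3 20
```

```text
time_s: 1.45
ee_pos: [0.4897, -0.0197, 0.2228]
tool_rot: [-180.0, 0.0, 85.8]
contact_force: [-0.0, -1.2, 0.1]
width: 0.0259
finger_force: 0.0
```

```bash
python3 -m pendant '[-0.001,-0.004,-0.05,0, -0.002,-0.008,-0.10,0, -0.002,-0.008,-0.15,0, -0.002,-0.008,-0.185,0, -0.002,-0.008,-0.2,0, -0.002,-0.008,-0.207,0, -0.002,-0.008,-0.209,0, -0.002,-0.008,-0.209,0]'
python3 - <<'E'
from m import *
a=cam('side'); t=cam('top')
s=a['frame'][205:270,205:335]; save('c2.png',cv2.resize(s,None,fx=5,fy=5,interpolation=cv2.INTER_CUBIC))
E
```

```text
time_s: 2.45
ee_pos: [0.488, -0.03, 0.0145]
tool_rot: [179.9, 0.0, 85.7]
contact_force: [0.6, -0.1, 0.8]
width: 0.026
finger_force: 0.0
```

View pics/c2.png

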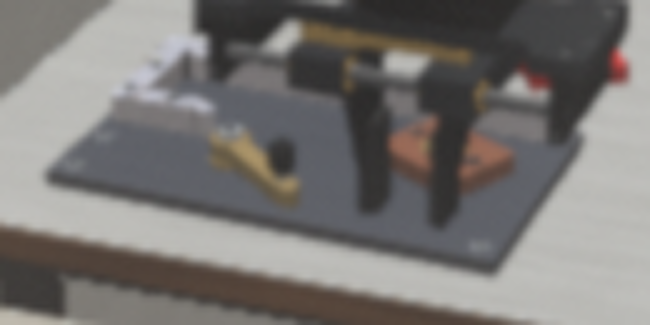

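The side crop shows both fingertips down on the deck, left of the plate (tips at (372,205) and (443,220)) and clear of the keeper. Now I'll push toward the rail.

```bash
python3 -m pendant '[-0.001,-0.005,0,0, -0.002,-0.010,0,0, -0.003,-0.014,0,0, -0.004,-0.018,0,0, -0.004,-0.022,0,0, -0.004,-0.026,0,0, -0.005,-0.030,0,0, -0.005,-0.034,0,0, -0.005,-0.037,0,0, -0.005,-0.040,0,0]'; python3 -m pendant '[0,-0.001,0,0, 0,-0.002,0,0, 0,-0.003,0,0]'
python3 - <<'E'
from m import *
a=cam('side'); t=cam('top')
save('c3.png',np.hstack([cv2.resize(a['frame'][205:270,235:335],(400,260)),cv2.resize(t['frame'][170:268,232:330],(400,400))[70:330]]))
E
```

```text
time_s: 3.8
ee_pos: [0.4798, -0.0671, 0.0134]
tool_rot: [-179.7, -0.2, 85.6]
contact_force: [0.6, 17.5, 5.5]
width: 0.026
finger_force: 8.1
time_s: 4.18
ee_pos: [0.4781, -0.0677, 0.0135]
tool_rot: [-179.5, -0.4, 85.7]
contact_force: [-0.3, 22.4, 6.6]
width: 0.0263
finger_force: 10.1
```

View pics/c3.png

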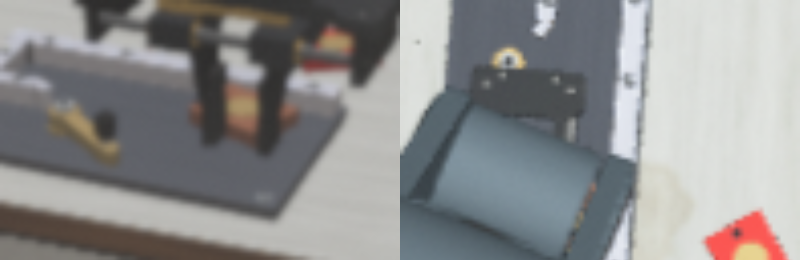

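The side view shows the plate still slightly turned, with its front-right corner on the rail. It is rotating about that corner, so I'll follow the rotation by moving −x and −y together.

```bash
python3 -m pendant '[-0.003,0,0,0, -0.006,-0.001,0,0, -0.009,-0.002,0,0, -0.012,-0.003,0,0]'
python3 - <<'E'
from m import *
a=cam('side');F=np.array([550,-83.2,-4.08])
print(fx(robot.observe()['ee_pos'],F))
save('c4.png',cv2.resize(a['frame'][215:260,255:325],(700,450),interpolation=cv2.INTER_CUBIC))
E
```

```text
time_s: 4.78
ee_pos: [0.4652, -0.0709, 0.0135]
tool_rot: [-179.4, -0.4, 85.8]
contact_force: [-1.2, 17.2, 7.0]
width: 0.026
finger_force: 8.4
[-85.8417719    6.12235067]
```

View pics/c4.png

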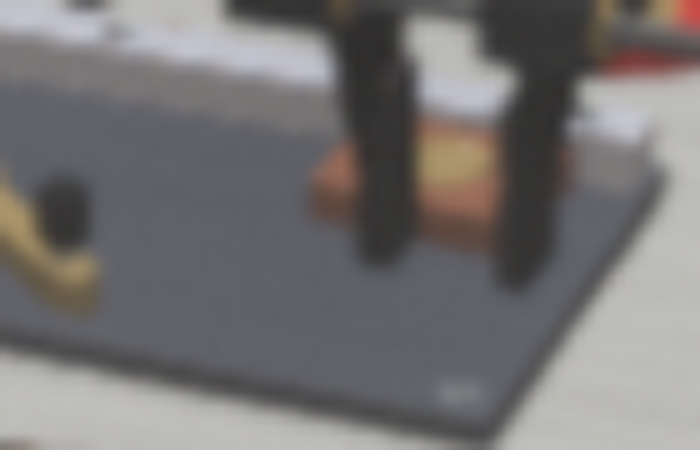

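```bash
python3 -m pendant '[0.002,0.015,0,0, 0.002,0.03,0.03,0, 0.002,0.06,0.07,0, 0,0.11,0.1,0, 0,0.17,0.1,0, 0,0.22,0.1,0, 0,0.22,0.1,0]'
cat > look.py <<'E'
from m import *
import sys
F=np.array([550,-83.2,-4.08]); c=cam('top')
b=box(c,plate(c),.022); print('ee',fx(robot.observe()['ee_pos'],F),'plate fx',fx(np.array(b[:2])/1000,F),np.round(b,1))
if len(sys.argv)>1: save(sys.argv[1],cv2.resize(c['frame'][165:268,232:305],None,fx=5.5,fy=5.5,interpolation=cv2.INTER_CUBIC))
E
python3 look.py c5.png
```

```text
time_s: 5.7
ee_pos: [0.4707, 0.1472, 0.114]
tool_rot: [179.8, -0.0, 86.1]
contact_force: [0.2, 0.1, 0.0]
width: 0.0261
finger_force: 0.0
ee [-95.37712016 222.55697662] plate fx [-73.14532042 -27.4645871 ] [ 475.1 -105.4   43.4   55.3   83.6  272.5]
```

View pics/c5.png

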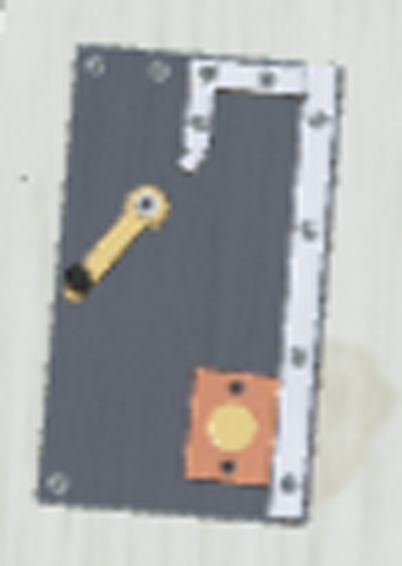

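The plate is at (232,427) in the crop, almost flat on the rail with about 2° left. One more flush push with both fingertips.

```bash
python3 -m pendant '[0,-0.05,0,0, 0,-0.1,0,0, 0,-0.15,-0.03,0, 0.001,-0.18,-0.06,0, 0.001,-0.195,-0.085,0, 0.001,-0.2,-0.098,0, 0.001,-0.2,-0.100,0, 0.001,-0.205,-0.1,0, 0.001,-0.21,-0.1,0]'; python3 -m pendant '[0,-0.004,0,0, 0,-0.008,0,0, 0,-0.011,0,0, 0,-0.014,0,0, 0,-0.017,0,0, 0,-0.020,0,0, 0,-0.020,0,0]';python3 - <<'E'
from m import *
print(fx(robot.observe()['ee_pos'],np.array([550,-83.2,-4.08])))
E
```

```text
time_s: 6.88
ee_pos: [0.4718, -0.0657, 0.0143]
tool_rot: [179.9, 0.0, 85.8]
contact_force: [-0.5, 0.2, 0.7]
width: 0.0263
finger_force: 0.0
time_s: 7.75
ee_pos: [0.4703, -0.0735, 0.0141]
tool_rot: [-179.8, -0.8, 85.5]
contact_force: [19.6, 59.8, 7.6]
width: 0.0267
finger_force: 30.9
[-80.14398375   3.99643181]
```

```bash
python3 -m pendant '[0.001,0.015,0,0, 0.001,0.03,0.01,0, 0,0.03,0.05,-10, -0.015,0.02,0.09,-20, -0.03,0.01,0.09,-30, -0.04,0,0.09,-40, -0.048,-0.01,0.09,-50, -0.048,-0.017,0.09,-60, -0.048,-0.017,0.09,-70, -0.048,-0.017,0.09,-80]' 0.18; python3 -m pendant '[0,0,0,-10, 0,0,0,-10]'; python3 look.py
```

```text
time_s: 9.0
ee_pos: [0.4232, -0.1037, 0.1042]
tool_rot: [180.0, -0.0, 5.3]
contact_force: [-0.5, -0.1, -0.2]
width: 0.016
finger_force: 0.0
time_s: 9.25
ee_pos: [0.4232, -0.1034, 0.1041]
tool_rot: [180.0, -0.0, -4.2]
contact_force: [-0.4, -0.5, 0.2]
width: 0.0157
finger_force: 0.0
ee [-125.04239894  -29.08482476] plate fx [-50.78990255 -30.57978639] [ 497.2 -110.1   45.2   21.4   64.1   73. ]
```

```bash
python3 -m pendant '[0,0.002,-0.03,0, 0,0.002,-0.06,0, 0,0.002,-0.08,0, 0,0.002,-0.088,0, 0,0.002,-0.090,0, 0,0.002,-0.090,0, 0.005,0.0015,-0.09,0, 0.01,0.001,-0.09,0, 0.014,0.001,-0.09,0, 0.018,0.0005,-0.09,0]'; python3 -m pendant '[0.005,-0.0005,0,0, 0.010,-0.001,0,0, 0.015,-0.0015,0,0, 0.020,-0.0020,0,0, 0.025,-0.0025,0,0, 0.030,-0.0030,0,0]'
python3 - <<'E'
from m import *
print(fx(robot.observe()['ee_pos'],np.array([550,-83.2,-4.08])))
a=cam('side'); save('c6.png',cv2.resize(a['frame'][205:270,215:335],(780,423),interpolation=cv2.INTER_CUBIC))
E
```

```text
time_s: 10.55
ee_pos: [0.4412, -0.1021, 0.0136]
tool_rot: [-180.0, 0.0, -4.2]
contact_force: [-2.1, 0.2, 1.7]
width: 0.0154
finger_force: 0.7
time_s: 11.3
ee_pos: [0.4717, -0.1054, 0.0135]
tool_rot: [180.0, -0.0, -4.3]
contact_force: [-1.0, 0.5, 0.4]
width: 0.0158
finger_force: 0.6
[-76.47554595 -27.70664776]
```

View pics/c6.png

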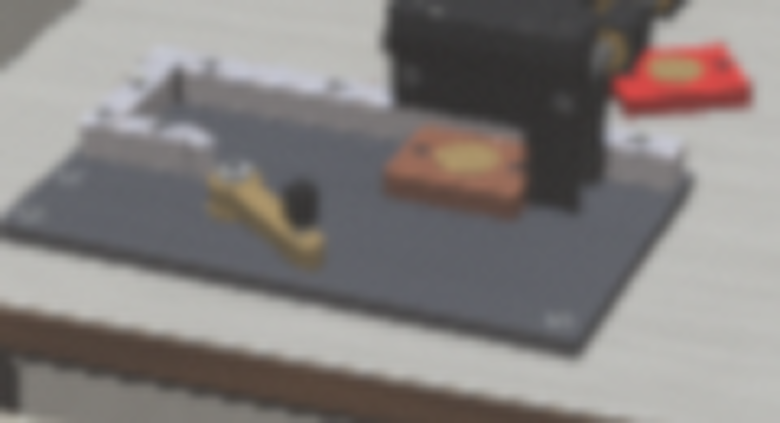

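The plate is flat on the rail at crop (460,165) with the fingers flush on its tail, so I'll continue.

```bash
python3 -m pendant '[0.007,-0.0006,0,0, 0.014,-0.0012,0,0, 0.021,-0.0018,0,0, 0.028,-0.0024,0,0, 0.035,-0.003,0,0, 0.042,-0.0036,0,0, 0.049,-0.0042,0,0, 0.056,-0.0048,0,0, 0.063,-0.0054,0,0, 0.070,-0.006,0,0]';  python3 -m pendant '[0.005,-0.0005,0,0, 0.010,-0.001,0,0, 0.015,-0.0015,0,0, 0.020,-0.0019,0,0, 0.024,-0.0023,0,0, 0.028,-0.0027,0,0, 0.031,-0.003,0,0, 0.034,-0.0033,0,0]'
python3 - <<'E'
from m import *
print(fx(robot.observe()['ee_pos'],np.array([550,-83.2,-4.08])))
E
```

```text
time_s: 12.6
ee_pos: [0.5416, -0.1113, 0.0136]
tool_rot: [-180.0, 0.0, -4.3]
contact_force: [-1.7, -0.2, -0.8]
width: 0.0157
finger_force: 0.6
time_s: 13.6
ee_pos: [0.5752, -0.1146, 0.0135]
tool_rot: [-180.0, 0.0, -4.3]
contact_force: [-1.7, 0.2, 1.2]
width: 0.0158
finger_force: 0.9
[ 27.38942975 -29.50587268]
```

```bash
python3 -m pendant '[0.002,-0.0001,0,0, 0.004,-0.0002,0,0, 0.006,-0.0004,0,0, 0.008,-0.0006,0,0, 0.010,-0.0007,0,0, 0.010,-0.0007,0,0]'
python3 - <<'E'
from m import *
print(fx(robot.observe()['ee_pos'],np.array([550,-83.2,-4.08])))
E
```

```text
time_s: 14.35
ee_pos: [0.5839, -0.1152, 0.0134]
tool_rot: [-180.0, 0.2, -4.2]
contact_force: [-5.2, -0.7, 3.5]
width: 0.0156
finger_force: 2.5
[ 36.0688335  -29.48521956]
```

```bash
python3 -m pendant '[0.002,-0.0001,0,0, 0.004,-0.0002,0,0, 0.006,-0.0003,0,0, 0.006,-0.0003,0,0]'
python3 - <<'E'
from m import *
print(fx(robot.observe()['ee_pos'],np.array([550,-83.2,-4.08])))
E
python3 -m pendant '[-0.015,0.001,0,0, -0.04,0.003,0.0,0, -0.06,0.02,0.05,0, -0.07,0.06,0.09,0, -0.08,0.11,0.12,0, -0.08,0.16,0.12,0, -0.08,0.21,0.12,0, -0.08,0.26,0.12,0, -0.08,0.26,0.12,0]'; python3 look.py c7.png
```

```text
time_s: 14.85
ee_pos: [0.584, -0.1148, 0.0131]
tool_rot: [-179.9, 0.9, -4.2]
contact_force: [-14.3, -2.4, 10.2]
width: 0.0159
finger_force: 7.3
[ 36.17480482 -29.12124651]
time_s: 15.98
ee_pos: [0.5124, 0.1479, 0.134]
tool_rot: [-179.9, -0.2, -4.0]
contact_force: [-0.4, -0.1, 0.3]
width: 0.0158
finger_force: 0.0
ee [-53.89956032 226.03874534] plate fx [ 71.99722082 -27.38930455] [ 619.9 -115.6   43.8   55.4   85.5  266.5]
```

View pics/c7.png

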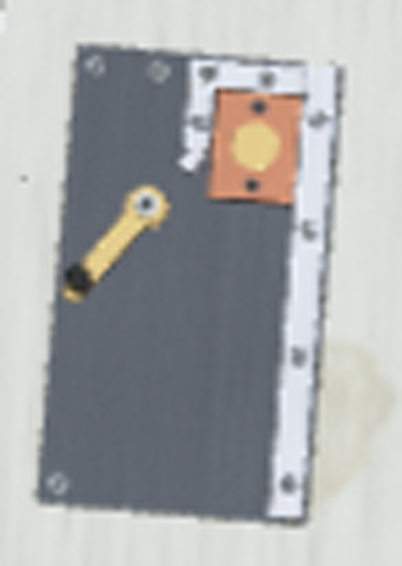

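The plate is home at crop (256,147), measured at (72.0, −27.4) against the required (72, −28). Next I'll straddle the knob at crop (77,278).

```bash
python3 -m pendant '[0.01,-0.05,0,-10, 0.02,-0.1,0,-20, 0.03,-0.15,0,-30, 0.0356,-0.175,-0.01,-35.5, 0.0356,-0.175,-0.03,-35.5, 0.0356,-0.175,-0.03,-35.5]' 0.35
python3 - <<'E'
from m import *
F=np.array([550,-83.2,-4.08]); print(fx(robot.observe()['ee_pos'],F))
p=world([36.5,26],F)
for q in np.r_[125.5,115:-6:-10]:
    r=np.radians(q); w=world([36.5-52*np.sin(r),26-52*np.cos(r)],F); print(q,w.round(4),'yaw',-q-4.08+90)
a=cam('side'); save('c8.png',cv2.resize(a['frame'][200:270,215:335],(780,455),interpolation=cv2.INTER_CUBIC))
E
```

```text
time_s: 16.77
ee_pos: [0.546, -0.0323, 0.1024]
tool_rot: [179.9, 0.1, -39.9]
contact_force: [-0.2, -0.2, 0.4]
width: 0.0305
finger_force: 0.0
[-7.59833893 50.43854977]
125.5 [ 0.5482 -0.0267] yaw -39.58000000000001
115.0 [ 0.5428 -0.0346] yaw -29.08
105.0 [ 0.5391 -0.0429] yaw -19.08
95.0 [ 0.5369 -0.0517] yaw -9.079999999999998
85.0 [ 0.5363 -0.0607] yaw 0.9200000000000017
75.0 [ 0.5372 -0.0697] yaw 10.920000000000002
65.0 [ 0.5397 -0.0784] yaw 20.92
55.0 [ 0.5436 -0.0866] yaw 30.92
45.0 [ 0.549  -0.0939] yaw 40.92
35.0 [ 0.5555 -0.1002] yaw 50.92
25.0 [ 0.563  -0.1053] yaw 60.92
15.0 [ 0.5713 -0.109 ] yaw 70.92
5.0 [ 0.5801 -0.1112] yaw 80.92
-5.0 [ 0.5891 -0.1119] yaw 90.92
```

View pics/c8.png

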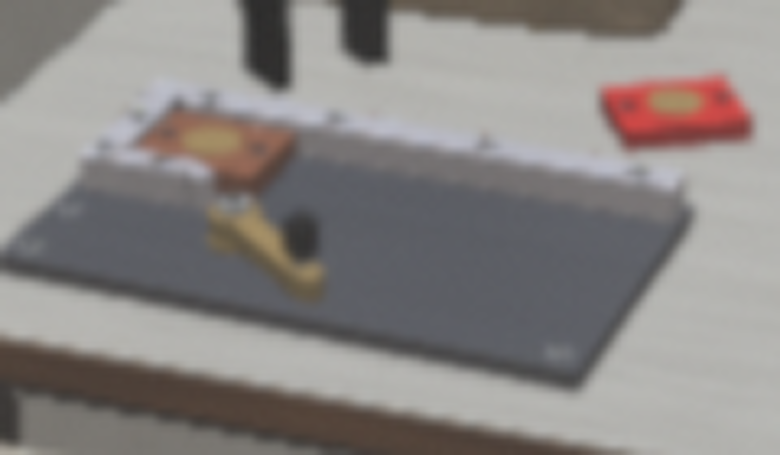

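The side view shows the fingers above and left of the knob at (300,235). I'll correct by (+2, +6) mm and descend over it.

```bash
python3 -m pendant '[0.002,0.006,-0.02,0, 0.002,0.006,-0.04,0, 0.002,0.006,-0.052,0, 0.002,0.006,-0.060,0, 0.002,0.006,-0.067,0, 0.002,0.006,-0.071,0, 0.002,0.006,-0.071,0]'
python3 - <<'E'
from m import *
a=cam('side'); save('c9.png',cv2.resize(a['frame'][200:270,215:335],(780,455),interpolation=cv2.INTER_CUBIC))
E
```

```text
time_s: 17.7
ee_pos: [0.5488, -0.0246, 0.0325]
tool_rot: [180.0, 0.0, -39.8]
contact_force: [0.3, 0.7, -0.3]
width: 0.0305
finger_force: 0.0
```

View pics/c9.png

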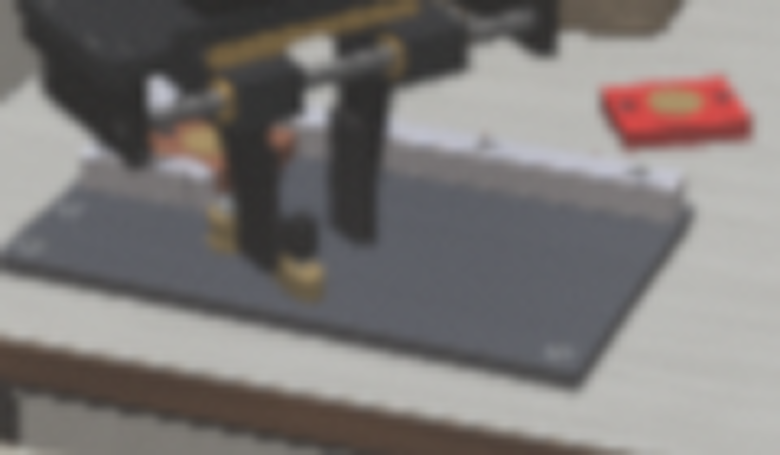

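The fingers straddle the knob at crop (300,235). Now I'll swing it round the arc.

```bash
python3 -m pendant '[-0.003,-0.005,0,5, -0.006,-0.010,0,10.5, -0.0097,-0.0183,0,20.5, -0.0119,-0.0271,0,30.5, -0.0125,-0.0361,0,40.5, -0.0116,-0.0451,0,50.5, -0.0091,-0.0538,0,60.5, -0.0052,-0.0620,0,70.5, 0.0002,-0.0693,0,80.5, 0.0067,-0.0756,0,90.5]'
```

```text
time_s: 19.0
ee_pos: [0.5552, -0.1002, 0.0329]
tool_rot: [-179.9, 0.0, 51.1]
contact_force: [-0.3, 1.6, 1.6]
width: 0.0304
finger_force: 0.4
```

```bash
python3 -m pendant '[0.0075,-0.0051,0,10, 0.0158,-0.0088,0,20, 0.0246,-0.0110,0,30, 0.0300,-0.0116,0,35, 0.0336,-0.0117,0,35, 0.0365,-0.0119,0,35, 0.0365,-0.0119,0,35]'
```

```text
time_s: 19.88
ee_pos: [0.5924, -0.1121, 0.0327]
tool_rot: [180.0, 0.0, 85.7]
contact_force: [0.5, 0.6, 0.2]
width: 0.0308
finger_force: 0.0
```

```bash
python3 -m pendant '[0.002,0,0,0, 0.004,0,0,0, 0.006,-0.0003,0,0, 0.008,-0.0005,0,0, 0.008,-0.0005,0,0]'
```

```text
time_s: 20.5
ee_pos: [0.5965, -0.1121, 0.0322]
tool_rot: [-179.5, -0.1, 85.8]
contact_force: [-7.2, -2.6, 3.9]
width: 0.0305
finger_force: 3.5
```

```bash
python3 -m pendant '[0.003,0,0,0, 0.005,0,0,0, 0.005,0,0,0]'; python3 -m pendant '[-0.012,0,0,0, -0.012,0,0.02,0, -0.012,0,0.05,0, -0.012,0.02,0.09,0, -0.02,0.07,0.12,0, -0.04,0.12,0.12,0, -0.06,0.17,0.12,0, -0.07,0.22,0.12,0, -0.07,0.26,0.12,0, -0.07,0.26,0.12,0]'; python3 look.py c10.png
```

```text
time_s: 20.88
ee_pos: [0.5969, -0.112, 0.0319]
tool_rot: [-179.0, -0.1, 85.9]
contact_force: [-14.6, -3.0, 10.0]
width: 0.0306
finger_force: 7.2
time_s: 22.12
ee_pos: [0.5356, 0.1504, 0.153]
tool_rot: [179.8, -0.1, 86.0]
contact_force: [-0.4, -0.6, -0.5]
width: 0.0303
finger_force: 0.0
ee [-30.83859428 230.38121511] plate fx [ 72.05972413 -27.34337451] [ 619.9 -115.6   43.7   55.6   85.8  268.5]
```

View pics/c10.png

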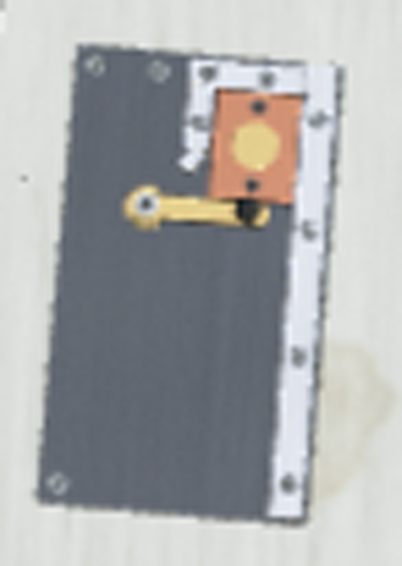

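The keeper arm runs from crop (147,203) to (265,213), parallel to the end stop and right behind the plate. It stopped hard under a 15 N push. The plate is still home and the gripper is clear.

```bash
python3 -c "
from workcell import hand_in; print(hand_in())"
```

```text
the job is handed in; nothing more can be done
None
```

The copper plate is home in the pocket against the rail, the keeper is shut behind it, and the gripper is clear of everything; I touched none of the things round the fixture, and handed the job in at about 22 s of the 67 s allowed (the hand-in returned no verdict).

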